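# Fill the bottle crate and lay the separator sheet

### The job

Finish the first layer of the bottle crate: lower the two tall bottles that stand loose on the bench upright into its two empty cells, one in each, without dropping them. Then set the separator sheet, tab up, flat on the caps of all four bottles, centred over the crate and square with it, ready for the next layer. Leave the packed bottles in their cells and the two short bottles where they stand.

Things in the scene. Friction and masses are not known exactly. Their poses are not given: they have to be found in the camera images.
- crate: white plastic crate, 130 mm square, 50 mm high, fixed to the bench, with a cross of two 6 mm dividers (tops 46 mm above the bench) making 2 x 2 open cells 56 mm square, centres 62 mm apart; floor 4 mm thick. Outer walls 6 mm thick. It may stand at any yaw. Origin: centre of its underside; x and y along the walls, z up
- cell_1 (a point): centre of the floor of one cell of the crate (4 mm above the bench), cell 56 mm square inside. At crate x +31, y +31 mm; empty at the start
- cell_2 (a point): centre of the floor of one cell of the crate (4 mm above the bench), cell 56 mm square inside. At crate x -31, y +31 mm; holds packed_1 from the start
- cell_3 (a point): centre of the floor of one cell of the crate (4 mm above the bench), cell 56 mm square inside. At crate x -31, y -31 mm; empty at the start
- cell_4 (a point): centre of the floor of one cell of the crate (4 mm above the bench), cell 56 mm square inside. At crate x +31, y -31 mm; holds packed_2 from the start
- tall_1: tall screw-cap reagent bottle, body 42 mm diameter and 78 mm high, narrower cap 26 mm diameter from 79 to 95 mm high, all cylinders about the bottle's z axis, about 0.3 kg; the cap does not turn, so the bottle may be held by it. Origin: centre of its underside, z up. Stands loose on the bench to the left of the crate; goes into either empty cell
- tall_2: tall screw-cap reagent bottle, body 42 mm diameter and 78 mm high, narrower cap 26 mm diameter from 79 to 95 mm high, all cylinders about the bottle's z axis, about 0.3 kg; the cap does not turn, so the bottle may be held by it. Origin: centre of its underside, z up. Stands loose on the bench to the left of the crate; goes into either empty cell
- packed_1: tall screw-cap reagent bottle, body 42 mm diameter and 78 mm high, narrower cap 26 mm diameter from 79 to 95 mm high, all cylinders about the bottle's z axis, about 0.3 kg; the cap does not turn, so the bottle may be held by it. Origin: centre of its underside, z up. Already stands in a cell of the crate (cell_2)
- packed_2: tall screw-cap reagent bottle, body 42 mm diameter and 78 mm high, narrower cap 26 mm diameter from 79 to 95 mm high, all cylinders about the bottle's z axis, about 0.3 kg; the cap does not turn, so the bottle may be held by it. Origin: centre of its underside, z up. Already stands in a cell of the crate (cell_4), diagonally across from packed_1
- sheet: separator sheet: flat stiff white plastic plate 120 x 120 x 4 mm, 0.1 kg, with a lifting tab standing up at its middle, 40 mm long along the sheet's x, 10 mm thick along its y, top 32 mm above the sheet's underside. Lies flat on the bench, tab up. Origin: centre of its underside, z up. On the bottles its underside is 99 mm above the bench
- short_1: short screw-cap bottle, 33 mm diameter, 62 mm high, standing on the bench among the tall ones; to be left alone. Origin: centre of its underside
- short_2: short screw-cap bottle, 33 mm diameter, 62 mm high, standing on the bench among the tall ones; to be left alone. Origin: centre of its underside
Things that resemble listed ones, but are neither listed nor needed, are in the scene too. Leave any green look-alike of the tall_1 alone. Leave any blue look-alike of the tall_2 alone.

How it is judged:
On the way:
1. both tall bottles stand upright in the two empty cells, one in each, and the other two in theirs ((((horizontal distance between tall_1 and cell_1 below 0.012 m and z of tall_1 in the frame of crate below 0.01 m and angle between tall_1's own z axis and vertical below 0.08 rad) and (horizontal distance between tall_2 and cell_3 below 0.012 m and z of tall_2 in the frame of crate below 0.01 m and angle between tall_2's own z axis and vertical below 0.08 rad)) or ((horizontal distance between tall_1 and cell_3 below 0.012 m and z of tall_1 in the frame of crate below 0.01 m and angle between tall_1's own z axis and vertical below 0.08 rad) and (horizontal distance between tall_2 and cell_1 below 0.012 m and z of tall_2 in the frame of crate below 0.01 m and angle between tall_2's own z axis and vertical below 0.08 rad))) and horizontal distance between packed_1 and cell_2 below 0.012 m and z of each of packed_1, packed_2 in the frame of crate below 0.01 m and angle between each of packed_1, packed_2's own z axis and vertical below 0.08 rad and horizontal distance between packed_2 and cell_4 below 0.012 m), for 0.2 s.
At the end, for the whole second after the job is handed in: Four tall bottles upright (0.08 rad) on the crate floor, one per cell; sheet at rest on all caps, tab up, underside 96-103 mm above the crate's, level within 0.04 rad, centred within 12 mm, parallel to the walls within 0.14 rad (any quarter turn); short bottles within 30 mm of their start (all of step 1 and horizontal distance between sheet and crate below 0.012 m and z of sheet in the frame of crate between 0.096 and 0.103 m and angle between sheet's own z axis and vertical below 0.04 rad and (angle between the x axis of sheet and the x axis of crate, either way round below 0.14 rad or angle between the x axis of sheet and the y axis of crate, either way round below 0.14 rad) and linear speed of sheet below 0.01 m/s); the robot touches nothing.
It fails at once if a short bottle is moved by more than 30 mm or knocked over (distance of any of short_1, short_2 from where it was at the start of the episode above 0.03 m or angle between any of short_1, short_2's own z axis and vertical above 0.4 rad).
It fails at once if a bottle that was already packed is lifted out of its cell (z of any of packed_1, packed_2 in the frame of crate above 0.04 m).
It fails at once if a tall bottle is dropped: let go more than 30 mm above the crate's floor ((horizontal distance between tall_1 and crate below 0.09 m and z of tall_1 in the frame of crate above 0.034 m and contact force between tall_1 and the fingers below 0.02 N and contact force between tall_1 and anything else below 0.02 N) or (horizontal distance between tall_2 and crate below 0.09 m and z of tall_2 in the frame of crate above 0.034 m and contact force between tall_2 and the fingers below 0.02 N and contact force between tall_2 and anything else below 0.02 N)).
It fails at once if the sheet is dropped: let go more than 20 mm above the bottle caps (horizontal distance between sheet and crate below 0.09 m and z of sheet in the frame of crate above 0.119 m and contact force between sheet and the fingers below 0.02 N and contact force between sheet and anything else below 0.02 N).
It also fails if it takes over 72 s, if anything falls off the work surface, if the arm or the gripper's body presses on something with over 40 N, if the wrist force passes 120 N, or if a joint passes its speed limit or range.

### The arm

A 7-joint arm with a two-finger parallel gripper is mounted at the origin on a cart in front of the work surface, level with it; the furniture and walls round the work are solid. World frame = base frame: x ahead of the robot, y to its left, z up, the work surface at z = 0. Lengths are in m, angles in rad, forces in N, time in s.
With the tool pointing down it reaches from about 0.4 to 0.85 m from the base axis. Payload 4.5 kg.
Tool frame: the origin (TCP) lies where the fingers leave the gripper's body, on its centre line; the fingertips stand 64 mm ahead of it and the grasp point (between the pads) lies 45 mm ahead of it; z points along the fingers, y is the line along which they close (so a half turn about z gives the same grasp; the last joint's range is limited). The gripper opens to 88 mm and grips with 3 to 60 N. Pads are 18 mm wide; open, the fingers measure 123 mm over their backs; the gripper's body (75 mm by 187 mm) begins 45 mm behind the grasp point.
Start: joints at [-1.175, 0.689, -0.195, 1.565, 0.157, 0.902, -0.215], TCP at [0.221, 0.585, 0.303] pointing down, gripper open.
Joint ranges: [-3.01, 3.01], [-0.46, 2.08], [-1.47, 1.51], [0.13, 2.56], [-1, 4.14], [0.04, 2.09], [-2.66, 2.66]. Speed limits (rad/s): [2.57, 2.57, 3.14, 3.14, 3.14, 3.14, 3.14].

### API

Orientations are given as a unit quaternion [x, y, z, w].
In Python, from plant import r gives the robot as it stands.
- The arm moves only by the tool play_rows, never from a script. Its arguments are lists of equal length, an entry for each row: "translation": the shift along the tool's x, y, z in m, a list of three; "delta_rot": the turn, a rotation vector about the tool's x, y, z in degrees, a list of three; "grip": the opening, from -1 (shut) to 1 (fully open). In form: {"translation": [[x, y, z], ...], "delta_rot": [[rx, ry, rz], ...], "grip": [grip, ...]}. A call has 1 to 20 rows; each row shifts and turns the commanded pose from where the row before left it, along the tool's axes as they then stand; what a row does not reach is not made up. A row lasts 1/8 s, in which the tool goes at most 62.5 mm and 10.7 degrees, less where a joint would pass 70% of its speed; a pose out of reach is approached as far as the arm can. A call with a gripper value outside its range is refused whole. The fingers move at their own pace and stop on an object; "squeeze" is the grip in N (left out, the last holds). Time passes only in rows, so rows that do not move let the fingers close. It gives the time, the measured TCP pose, the force, the opening and the grip force at its end, in the units of the state.
- r.get_state(): the state, without advancing time (a new reading comes with each control period).
- r.snapshot(name): name is "side" or "top" or "wrist"; returns the picture (400x640x3 uint8, blue, green, red); there is no depth.
- r.get_calibration(name): a dict with "intrinsics" (3x3 intrinsics, pixels), "eye" and "rotation" of the camera in the world. Camera axes: x right, y up, looking along -z (the intrinsics and any distortion apply to the point x, -y, -z); pixel columns grow to the right and rows downward; lengths in m; the calibration is good to about 2 mm. The wrist camera is an equidistant fisheye: a pixel r from the principal point sees the ray r / f radians off the axis. A picture is of the moment at which its call begins: read the wrist's pose just before it. get_calibration takes no time and is no camera call; for the wrist camera it gives the pose at the moment of the call.
- r.finish_job(): hands the job in; it is judged then, once.
Trained networks look in the newest picture that a camera, given by its name, has taken for a name from the list of things; names that differ only in an ending like _2 or _b are one class to them, and where a whole thing is asked for, a point or a joint stands for the part that bears it (a point fixed in the world has none). Each returns a list of dicts, best first, with "confidence" (0 to 1); they miss things now and then, are a little off and sometimes report something else, mostly with a low value. They report only what shows in the picture. A call takes as long as a camera call. They do not tell look-alikes from the thing itself.
- r.look_for(camera, target): "point" ([x, y, z] in m, in world coordinates, good to about 4 mm: the middle of the surface that is visible of it).
- r.silhouettes(camera, target): "pixels" (400x640 bool, what is visible of it).
The state is a dict: "clock": time; "q": joint angles; "qd": joint speeds; "joint_torque": joint torques, N m; "tool_pos": TCP position; "eef_rot": TCP orientation; "contact_force": force on the tool from outside, world axes, zero at the start; "moment": the same for the moment, N m; "opening": opening from 0.0 (shut) to 1.0 (fully open); "finger_force": force on a finger pad.
Only numpy, scipy, OpenCV 4.12 (cv2) and the standard library are available. Lean on these libraries where they do the work, as an engineer would, in place of code of your own. Each camera call takes 0.05 s, during which the arm holds its last target. There are 200 camera calls.

## Working session

There is one attempt and no reset: what is moved stays moved. The work goes in short steps, Python scripts to look and compute and a tool call to move; the robot and the scene stay as the last step left them, time stands still between calls to the robot, and variables do not carry over. Pictures are saved under pics/ and viewed, at most 10 in all, crops included, and the job is handed in when it is done.

Besides the shell and the picture viewer there is one more tool, called after "Request:" as name(argument=value, ...) on one line, values as JSON. play_rows: Moves the arm, as the interface text tells. Its arguments: {"type":"object","properties":{"translation":{"type":"array","items":{"type":"array","items":{"type":"number"}}},"delta_rot":{"type":"array","items":{"type":"array","items":{"type":"number"}}},"grip":{"type":"array","items":{"type":"number"}},"squeeze":{"type":"number"}},"required":["translation","delta_rot","grip"]}

```bash
ls; mkdir -p pics; python3 - <<'E'
from plant import r
import cv2,numpy as np
s=r.get_state();print({k:np.round(v,3).tolist() for k,v in s.items()})
for c in("top","side"):
    im=r.snapshot(c);cv2.imwrite(f"pics/{c}0.png",im)
    k=r.get_calibration(c);print(c,{a:np.round(b,3).tolist() for a,b in k.items()})
    for t in("crate","tall_1","packed_1","sheet","short_1"):
        for d in r.look_for(c,t):print(c,t,np.round(d["point"],3),round(d["confidence"],2))
E
```

```text
pics
{'clock': 0.0, 'q': [-1.175, 0.69, -0.195, 1.566, 0.157, 0.903, -0.215], 'qd': [0.002, 0.001, -0.0, -0.002, 0.001, 0.002, -0.001], 'joint_torque': [-0.001, -52.756, -1.267, -15.343, -0.053, 0.007, 0.0], 'tool_pos': [0.221, 0.584, 0.302], 'eef_rot': [0.18, 0.984, -0.001, -0.0], 'contact_force': [-0.081, -0.375, -0.659], 'moment': [0.009, -0.022, -0.007], 'finger_force': 0.0, 'opening': 1.001}
top {'intrinsics': [[480.307, 0.0, 315.025], [0.0, 480.307, 207.188], [0.0, 0.0, 1.0]], 'eye': [0.355, 0.162, 1.07], 'rotation': [-0.066, 0.059, 0.711, -0.698]}
top crate [ 0.591 -0.074  0.025] 0.8
top tall_1 [0.498 0.431 0.072] 0.95
top tall_1 [0.645 0.444 0.072] 0.91
top tall_1 [0.47  0.336 0.075] 0.76
top tall_1 [0.594 0.162 0.074] 0.57
top packed_1 [ 0.621 -0.065  0.073] 0.92
top packed_1 [ 0.534 -0.068  0.077] 0.89
top sheet [0.418 0.181 0.006] 0.6
top short_1 [0.592 0.301 0.047] 0.68
top short_1 [0.585 0.376 0.048] 0.63
side {'intrinsics': [[403.062, 0.0, 326.904], [0.0, 403.062, 198.268], [0.0, 0.0, 1.0]], 'eye': [0.351, -0.435, 0.599], 'rotation': [0.401, -0.053, -0.135, 0.905]}
side tall_1 [0.506 0.431 0.072] 0.92
side tall_1 [0.468 0.329 0.056] 0.82
side tall_1 [0.594 0.154 0.055] 0.57
side packed_1 [ 0.535 -0.084  0.08 ] 0.59
side packed_1 [ 0.62  -0.088  0.07 ] 0.58
side sheet [0.422 0.17  0.003] 0.85
side short_1 [0.581 0.376 0.034] 0.76
side short_1 [0.596 0.292 0.039] 0.69
```

View pics/top0.png

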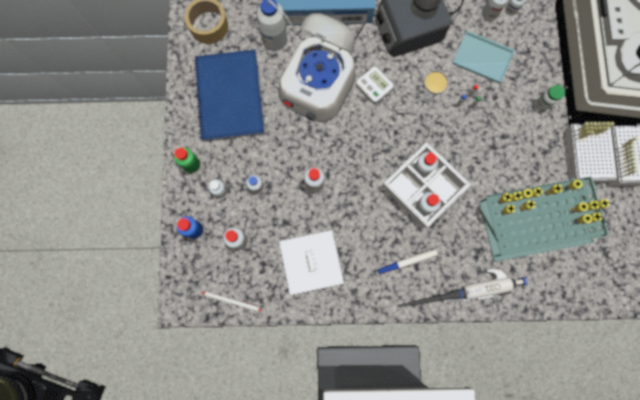

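View pics/side0.png

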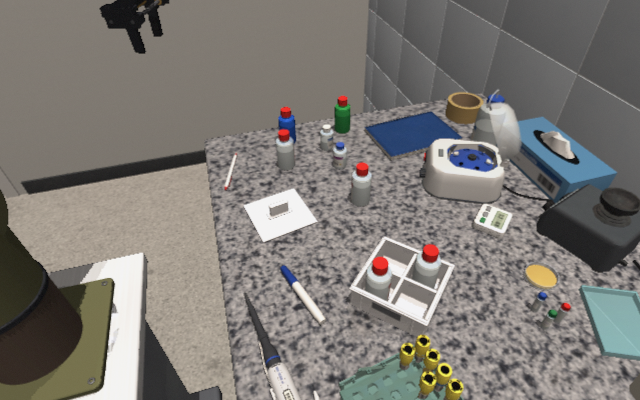

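The clear bottles with red caps at top (315,177) and (234,238) are the loose tall ones. The things that could be mistaken for them:
- green (187,158) and blue (189,228) look-alikes
- short bottles at (216,187) and (254,184)
- packed bottles at (428,161) and (430,202)

The sheet is at (311,262) and the crate at (427,184). The side view agrees: talls at (285,150) and (361,185), blue (286,125), green (342,115). Next I'll measure more finely and check one close crop.

```bash
cat > h.py <<'E'
from plant import r
import cv2,numpy as np
from scipy.spatial.transform import Rotation as R
def ray(c,uv,k=None):
    k=k or r.get_calibration(c);K=np.array(k["intrinsics"]);uv=np.atleast_2d(uv).astype(float)
    a=np.c_[(uv[:,0]-K[0,2])/K[0,0],(uv[:,1]-K[1,2])/K[1,1]]
    if c=="wrist":
        t=np.linalg.norm(a,axis=1,keepdims=True)+1e-9;d=np.c_[a/t*np.sin(t),np.cos(t)]
    else:d=np.c_[a,np.ones(len(a))]
    return np.array(k["eye"]),R.from_quat(k["rotation"]).apply(d*[1,-1,-1])
def onz(c,uv,z,k=None):
    e,d=ray(c,uv,k);return e+d*((z-e[2])/d[:,2])[:,None]
def red(im):
    h=cv2.cvtColor(im,cv2.COLOR_BGR2HSV)
    m=((h[...,0]<9)|(h[...,0]>171))&(h[...,1]>150)&(h[...,2]>110)
    n,_,st,ce=cv2.connectedComponentsWithStats(m.astype(np.uint8))
    return [(ce[i],st[i,4]) for i in range(1,n) if st[i,4]>25]
def go(p,yaw,q=None):
    """tool-frame shift to TCP p with closing axis at world yaw (rad, mod pi)"""
    s=r.get_state();T=R.from_quat(s["eef_rot"]);y=T.apply([0,1,0]);cur=np.arctan2(y[1],y[0])
    d=(yaw-cur+np.pi/2)%np.pi-np.pi/2
    print("t",round(s["clock"],2),"tcp",np.round(s["tool_pos"],4),"closeyaw",round(np.degrees(cur),2),"open",round(s["opening"],3),
      "shift_tool mm",np.round(T.inv().apply(np.array(p)-s["tool_pos"])*1000,1),"turn about tool z deg",round(-np.degrees(d),2),"zax",np.round(T.apply([0,0,1]),3))
E
python3 - <<'E'
from h import *
for c in("top","side"):
    im=r.snapshot(c)
    if c=="top":cv2.imwrite("pics/crop.png",cv2.resize(im[135:305,165:475],None,fx=2.5,fy=2.5,interpolation=cv2.INTER_CUBIC))
    for ce,a in red(im):print(c,"cap",ce.round(1),a,onz(c,ce,.087).round(3))
    for t,z in(("crate",.05),("sheet",.004)):
        for d in r.silhouettes(c,t)[:1]:
            m=d["pixels"].astype(np.uint8);cs=max(cv2.findContours(m,0,2)[0],key=cv2.contourArea)
            w=onz(c,cs[:,0],z)[:,:2]
            rc=cv2.minAreaRect((w*1000).astype(np.float32));print(c,t,round(d["confidence"],2),rc,cv2.approxPolyDP(cs,6,True)[:,0].tolist())
E
```

```text
top cap [180.7 153.4] 100 [[0.653 0.454 0.087]]
top cap [429.9 158.5] 83 [[ 0.631 -0.075  0.087]]
top cap [313.8 174. ] 75 [[0.602 0.171 0.087]]
top cap [432.5 199.6] 80 [[ 0.543 -0.075  0.087]]
top cap [183.4 224.1] 101 [[0.501 0.443 0.087]]
top cap [231.3 235.7] 79 [[0.475 0.343 0.087]]
top crate 0.91 ((582.5383911132812, -71.73114776611328), (136.35345458984375, 144.7118682861328), 42.5240592956543) [[428, 144], [384, 184], [422, 227], [470, 186]]
top sheet 0.92 ((423.5919189453125, 181.40771484375), (121.08853912353516, 120.20188903808594), 11.126970291137695) [[331, 232], [282, 243], [291, 292], [343, 282]]
side cap [342.5 100.3] 71 [[0.652 0.452 0.087]]
side cap [285.3 111.5] 79 [[0.499 0.442 0.087]]
side cap [283.7 134.4] 100 [[0.474 0.343 0.087]]
side cap [362.1 168.7] 122 [[0.601 0.17  0.087]]
side cap [430.7 252.1] 207 [[ 0.631 -0.071  0.087]]
side cap [380.1 265.3] 221 [[ 0.542 -0.072  0.087]]
side cap [566.1 305.6] 35 [[ 0.771 -0.22   0.087]]
side crate 0.78 ((574.0896606445312, -85.86581420898438), (159.3668670654297, 134.53749084472656), 43.09422302246094) [[383, 237], [351, 285], [350, 302], [421, 334], [452, 266], [441, 263], [433, 288], [415, 282], [417, 251]]
side sheet 0.57 ((421.48974609375, 177.90280151367188), (120.90409088134766, 125.0496597290039), 12.012726783752441) [[293, 189], [244, 205], [263, 241], [315, 221]]
```

View pics/crop.png

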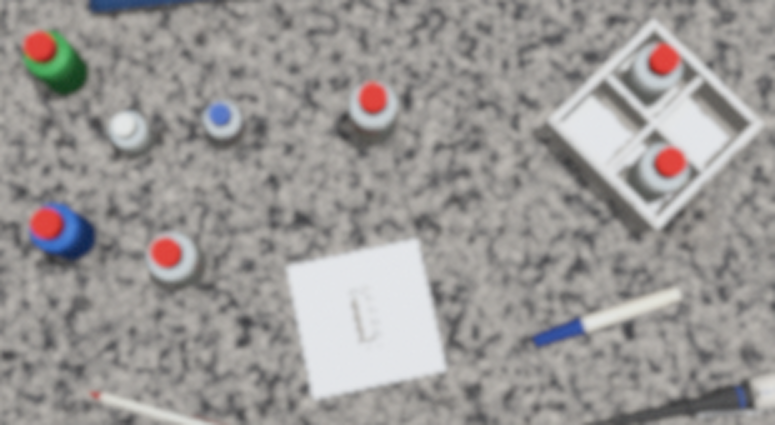

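The crop confirms clear bodies with red caps at crop (373,105) and (170,258), distinct from the green and blue ones. The rim corners are readable. Now the crate pose and the move to tall B (0.4745, 0.343).

```bash
python3 - <<'E'
from h import *
uv=np.array([[655,22],[763,122],[657,221],[550,121]])/2.5+[165,135]
w=onz("top",uv,.05)[:,:2];print(w.round(4).tolist(),w.mean(0).round(4),np.linalg.norm(w-np.roll(w,1,0),axis=1).round(3))
d=[w[0]-w[2],w[1]-w[3]];print([np.degrees(np.arctan2(x[1],x[0])).round(1) for x in d])
# tab of the sheet
print(onz("top",np.array([[362,315]])/2.5+[165,135],.032).round(3))
go([.4745,.343,.30],np.pi/2)
E
```

```text
[[0.6751, -0.0794], [0.583, -0.1676], [0.498, -0.0708], [0.5874, 0.0169]] [ 0.5859 -0.0752] [0.13  0.128 0.129 0.125]
[np.float64(-2.8), np.float64(-91.4)]
[[0.424 0.183 0.032]]
t 0.9 tcp [0.2212 0.5846 0.3028] closeyaw 69.27 open 0.998 shift_tool mm [-322.4 -136.3    2.7] turn about tool z deg -20.73 zax [ 0.  0. -1.]
```

Request:
play_rows(translation=[[-0.04,-0.017,0],[-0.04,-0.017,0],[-0.04,-0.017,0],[-0.04,-0.017,0],[-0.04,-0.017,0],[-0.04,-0.017,0],[-0.04,-0.017,0],[-0.042,-0.017,0],[0,0,0],[0,0,0],[0,0,0],[0,0,0]], delta_rot=[[0,0,0],[0,0,0],[0,0,0],[0,0,0],[0,0,0],[0,0,0],[0,0,0],[0,0,0],[0,0,-7],[0,0,-7],[0,0,-6],[0,0,0]], grip=[1,1,1,1,1,1,1,1,1,1,1,1], squeeze=25)

```text
clock: 2.4
tool_pos: [0.4743, 0.3433, 0.3027]
eef_rot: [0.007, 1.0, 0.0, -0.0]
contact_force: [0.8, -0.9, -0.1]
opening: 1.0
finger_force: 0.0
```

```bash
python3 - <<'E'
from h import *
k=r.get_calibration("wrist");im=r.snapshot("wrist");cv2.imwrite("pics/w1.png",im)
for ce,a in red(im):print("cap",ce.round(1),a,onz("wrist",ce,.09,k).round(3))
go([.4745,.343,.116],np.radians(89))
E
```

```text
cap [318.3 186.1] 394 [[0.477 0.342 0.09 ]]
cap [415.7 208.6] 387 [[0.503 0.443 0.09 ]]
cap [ 36.7 236.8] 104 [[ 0.546 -0.088  0.09 ]]
cap [408.5 328. ] 26 [[0.667 0.455 0.09 ]]
t 2.45 tcp [0.4743 0.3433 0.3027] closeyaw 89.15 open 0.999 shift_tool mm [ -0.2  -0.4 186.7] turn about tool z deg 0.15 zax [-0.  0. -1.]
```

View pics/w1.png

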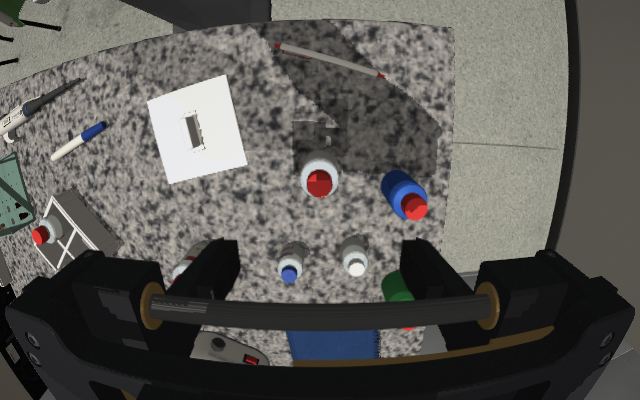

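The wrist view shows the clear bottle under the tool at (318,180) and blue clear of the finger at (405,195). Descend and grip the body.

Request:
play_rows(translation=[[-0.001,0,0.04],[0,0,0.04],[0,0,0.04],[0,0,0.035],[0,0,0.02],[0,0,0.0117],[0,0,0],[0,0,0],[0,0,0],[0,0,0],[0,0,0],[0,0,0]], delta_rot=[[0,0,0],[0,0,0],[0,0,0],[0,0,0],[0,0,0],[0,0,0],[0,0,0],[0,0,0],[0,0,0],[0,0,0],[0,0,0],[0,0,0]], grip=[1,1,1,1,1,1,1,-0.4,-0.4,-0.4,-0.4,-0.4], squeeze=25)

```text
clock: 3.95
tool_pos: [0.4753, 0.3434, 0.1161]
eef_rot: [0.006, 1.0, 0.0, 0.0]
contact_force: [-0.5, -0.2, 1.9]
opening: 0.474
finger_force: 25.0
```

Request:
play_rows(translation=[[0,0,-0.02],[0,0,-0.04],[0,0,-0.045],[0,0,-0.045],[-0.0095,-0.038,0],[-0.0095,-0.038,0],[-0.0095,-0.038,0],[-0.0095,-0.038,0],[-0.0095,-0.038,0],[-0.0095,-0.038,0],[-0.0095,-0.038,0],[-0.0095,-0.038,0],[-0.0095,-0.038,0],[-0.0095,-0.038,0],[-0.0095,-0.038,0],[-0.0095,-0.038,0],[0,0,0],[0,0,0]], delta_rot=[[0,0,0],[0,0,0],[0,0,0],[0,0,0],[0,0,0],[0,0,0],[0,0,0],[0,0,0],[0,0,0],[0,0,0],[0,0,0],[0,0,0],[0,0,0],[0,0,0],[0,0,0],[0,0,0],[0,0,0],[0,0,0]], grip=[-0.4,-0.4,-0.4,-0.4,-0.4,-0.4,-0.4,-0.4,-0.4,-0.4,-0.4,-0.4,-0.4,-0.4,-0.4,-0.4,-0.4,-0.4])

```text
clock: 6.2
tool_pos: [0.5829, -0.1133, 0.2655]
eef_rot: [0.006, 1.0, 0.001, -0.001]
contact_force: [-0.6, -0.4, -2.1]
opening: 0.469
finger_force: 25.0
```

```bash
python3 - <<'E'
from h import *
k=r.get_calibration("wrist");im=r.snapshot("wrist");cv2.imwrite("pics/w2.png",im)
for ce,a in red(im):print("cap",ce.round(1),a,onz("wrist",ce,.09,k).round(3))
go([.5845,-.118,.122],np.radians(88))
E
```

```text
cap [569.7 209.5] 232 [[0.604 0.175 0.09 ]]
cap [363.5 237.8] 137 [[ 0.626 -0.073  0.09 ]]
cap [257.3 344.7] 32 [[ 0.763 -0.188  0.09 ]]
t 6.25 tcp [ 0.583  -0.1126  0.2657] closeyaw 89.37 open 0.467 shift_tool mm [ -1.6  -5.6 143.7] turn about tool z deg 1.37 zax [-0.001  0.001 -1.   ]
```

View pics/w2.png

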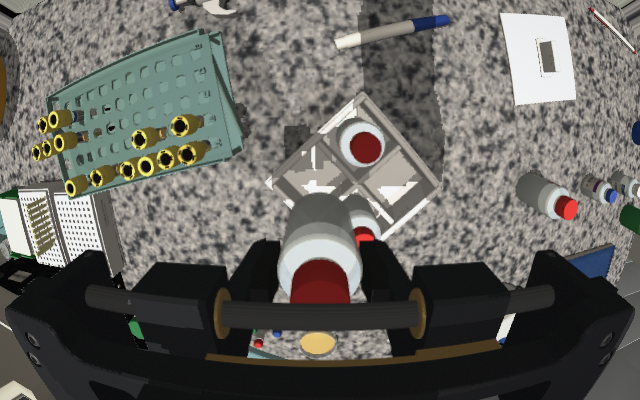

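The wrist view shows the crate's rim corners at about (362,95), (439,183) and (267,183), with one empty cell at (305,180) and the other at (400,180). The held bottle is upright. I'll check the crate centre from these.

```bash
python3 - <<'E'
from h import *
w=onz("wrist",[[362,95],[439,183],[267,183]],.05)[:,:2];print(w.round(4).tolist(),((w[1]+w[2])/2).round(4),np.linalg.norm(w[1]-w[2]))
d=w[1]-w[2];print(np.degrees(np.arctan2(d[1],d[0])))
print(onz("wrist",[[331,147],[349,169]],.046).round(3))
E
```

```text
[[0.4968, -0.0712], [0.5843, 0.0128], [0.5829, -0.1656]] [ 0.5836 -0.0764] 0.17837230816131877
89.54140480994117
[[ 0.548 -0.101  0.046]
 [ 0.57  -0.083  0.046]]
```

Request:
play_rows(translation=[[-0.001,-0.0065,0],[0,0,0],[0,0,0.03],[0,0,0.03],[0,0,0.025],[0,0,0.02],[0,0,0.01],[0,0,0]], delta_rot=[[0,0,0.7],[0,0,0],[0,0,0],[0,0,0],[0,0,0],[0,0,0],[0,0,0],[0,0,0]], grip=[-0.4,-0.4,-0.4,-0.4,-0.4,-0.4,-0.4,-0.4])

```text
clock: 7.25
tool_pos: [0.5842, -0.1203, 0.1507]
eef_rot: [0.012, 1.0, 0.0, -0.0]
contact_force: [-0.5, -0.0, -1.8]
opening: 0.47
finger_force: 25.0
```

```bash
python3 - <<'E'
from h import *
go([.584,-.1195,.121],np.radians(88.7));print(r.get_state()["contact_force"])
E
```

```text
t 7.25 tcp [ 0.5842 -0.1203  0.1507] closeyaw 88.59 open 0.47 shift_tool mm [ 0.2  0.8 29.7] turn about tool z deg -0.11 zax [-0.001  0.    -1.   ]
[-0.50144127 -0.01092652 -1.83903637]
```

Request:
play_rows(translation=[[0,0,0.015],[0,0,0.01],[0,0,0.0045],[0,0,0],[0,0,0]], delta_rot=[[0,0,0],[0,0,0],[0,0,0],[0,0,0],[0,0,0]], grip=[-0.4,-0.4,-0.4,-0.4,-0.4])

```text
clock: 7.88
tool_pos: [0.5846, -0.1205, 0.1218]
eef_rot: [0.012, 1.0, 0.0, 0.0]
contact_force: [0.3, -0.2, -2.6]
opening: 0.473
finger_force: 25.0
```

Request:
play_rows(translation=[[0,0,0.001],[0,0,0],[0,0,0],[0,0,0],[0,0,-0.02],[0,0,-0.03],[0,0,-0.04],[0,0,-0.04],[-0.0015,0.0415,0],[-0.0015,0.0415,0],[-0.0015,0.0415,0],[-0.0015,0.0415,0],[-0.0015,0.0415,0],[-0.0015,0.0415,0],[-0.0015,0.0415,0],[0,0,0],[0,0,0]], delta_rot=[[0,0,0],[0,0,0],[0,0,0],[0,0,0],[0,0,0],[0,0,0],[0,0,0],[0,0,0],[0,0,0],[0,0,0],[0,0,0],[0,0,0],[0,0,0],[0,0,0],[0,0,0],[0,0,0],[0,0,0]], grip=[-0.4,0.4,0.4,0.4,0.4,0.4,0.4,0.4,1,1,1,1,1,1,1,1,1])

```text
clock: 10.0
tool_pos: [0.602, 0.1686, 0.2503]
eef_rot: [0.013, 1.0, -0.001, -0.0]
contact_force: [-0.9, -0.1, 0.3]
opening: 0.999
finger_force: 0.0
```

```bash
python3 - <<'E'
from h import *
k=r.get_calibration("wrist");im=r.snapshot("wrist")
for ce,a in red(im):print("wcap",ce.round(1),a,onz("wrist",ce,.09,k).round(3))
im=r.snapshot("top")
for ce,a in red(im):print("tcap",ce.round(1),a,onz("top",ce,.09).round(3))
im=r.snapshot("side");cv2.imwrite("pics/s2.png",im)
for ce,a in red(im):print("scap",ce.round(1),a,onz("side",ce,.09).round(3))
go([.602,.171,.116],np.radians(88.7))
E
```

```text
wcap [588.   99.1] 279 [[0.501 0.447 0.09 ]]
wcap [ 69.5 148.8] 312 [[ 0.542 -0.084  0.09 ]]
wcap [ 50.1 192.4] 222 [[ 0.587 -0.133  0.09 ]]
wcap [322.  209.1] 231 [[0.61 0.17 0.09]]
wcap [ 87.  232.1] 268 [[ 0.633 -0.084  0.09 ]]
wcap [572.9 237.7] 227 [[0.656 0.457 0.09 ]]
tcap [180.9 153.6] 93 [[0.651 0.452 0.09 ]]
tcap [313.7 173.9] 61 [[0.602 0.171 0.09 ]]
tcap [183.7 224.3] 93 [[0.5   0.442 0.09 ]]
scap [342.5 100.4] 74 [[0.65  0.446 0.09 ]]
scap [285.3 111.7] 83 [[0.498 0.436 0.09 ]]
scap [363.5 169. ] 53 [[0.602 0.165 0.09 ]]
scap [430.5 252.3] 214 [[ 0.629 -0.074  0.09 ]]
scap [379.9 265.4] 225 [[ 0.54  -0.074  0.09 ]]
scap [418.  281.9] 248 [[ 0.584 -0.121  0.09 ]]
scap [565.8 305.7] 40 [[ 0.768 -0.221  0.09 ]]
t 10.15 tcp [0.6023 0.1676 0.2504] closeyaw 88.43 open 0.999 shift_tool mm [  0.4   3.6 134.4] turn about tool z deg -0.27 zax [-0.    -0.001 -1.   ]
```

View pics/s2.png

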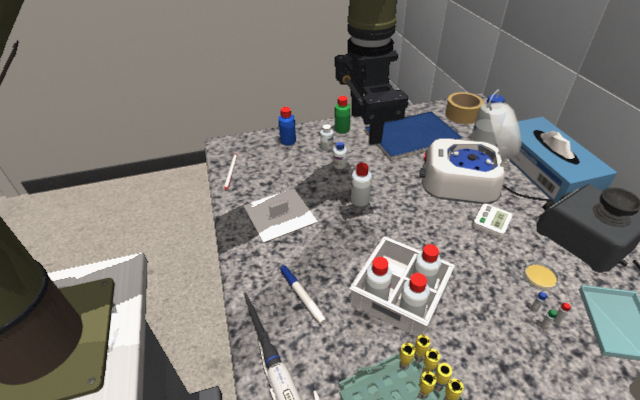

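The side view shows the first bottle seated upright in the S cell at (417,292), and the next one loose at (361,185). Now I'll pick that one.

Request:
play_rows(translation=[[-0.001,0.0025,0.03],[0,0,0.035],[0,0,0.035],[0,0,0.02],[0,0,0.0144],[0,0,0],[0,0,0],[0,0,0],[0,0,0],[0,0,0],[0,0,0]], delta_rot=[[0,0,0],[0,0,0],[0,0,0],[0,0,0],[0,0,0],[0,0,0],[0,0,0],[0,0,0],[0,0,0],[0,0,0],[0,0,0]], grip=[1,1,1,1,1,1,-0.4,-0.4,-0.4,-0.4,-0.4], squeeze=25)

```text
clock: 11.52
tool_pos: [0.6032, 0.1717, 0.1162]
eef_rot: [0.013, 1.0, -0.0, -0.0]
contact_force: [-1.1, -1.2, -0.1]
opening: 0.471
finger_force: 25.0
```

Request:
play_rows(translation=[[0,0,-0.02],[0,0,-0.04],[0,0,-0.045],[0,0,-0.045],[0.002,-0.034,0],[0.002,-0.034,0],[0.002,-0.034,0],[0.002,-0.034,0],[0.002,-0.034,0],[0.0017,-0.0336,0],[0,0,0],[0,0,0],[0,0,0]], delta_rot=[[0,0,0],[0,0,0],[0,0,0],[0,0,0],[0,0,0],[0,0,0],[0,0,0],[0,0,0],[0,0,0],[0,0,0],[0,0,0],[0,0,0],[0,0,0]], grip=[-0.4,-0.4,-0.4,-0.4,-0.4,-0.4,-0.4,-0.4,-0.4,-0.4,-0.4,-0.4,-0.4])

```text
clock: 13.15
tool_pos: [0.5864, -0.0295, 0.2665]
eef_rot: [0.011, 1.0, 0.001, 0.0]
contact_force: [-0.3, 0.1, -4.1]
opening: 0.469
finger_force: 25.0
```

```bash
python3 - <<'E'
from h import *
go([.586,-.0315,.1205],np.radians(88.7))
E
```

```text
t 13.15 tcp [ 0.5864 -0.0295  0.2665] closeyaw 88.7 open 0.469 shift_tool mm [  0.4  -2.2 146. ] turn about tool z deg 0.0 zax [ 0.     0.001 -1.   ]
```

Request:
play_rows(translation=[[0,-0.0015,0.03],[0,0,0.035],[0,0,0.03],[0,0,0.02],[0,0,0.015],[0,0,0.01],[0,0,0.005],[0,0,0],[0,0,0]], delta_rot=[[0,0,0],[0,0,0],[0,0,0],[0,0,0],[0,0,0],[0,0,0],[0,0,0],[0,0,0],[0,0,0]], grip=[-0.4,-0.4,-0.4,-0.4,-0.4,-0.4,-0.4,-0.4,-0.4])

```text
clock: 14.28
tool_pos: [0.5867, -0.0327, 0.1217]
eef_rot: [0.013, 1.0, 0.0, 0.001]
contact_force: [0.6, -0.1, -3.6]
opening: 0.469
finger_force: 25.0
```

Request:
play_rows(translation=[[0,0,0.001],[0,0,0],[0,0,0],[0,0,0],[0,0,-0.02],[0,0,-0.03],[0,0,-0.04],[0,0,-0.04],[0.021,0.0264,0],[0.021,0.0264,0],[0.021,0.0264,0],[0.021,0.0264,0],[0.021,0.0264,0],[0.021,0.0264,0],[0.021,0.0264,0],[0.021,0.0264,0],[0,0,0],[0,0,0],[0,0,0]], delta_rot=[[0,0,0],[0,0,0],[0,0,0],[0,0,0],[0,0,0],[0,0,0],[0,0,0],[0,0,0],[0,0,0],[0,0,0],[0,0,0],[0,0,0],[0,0,0],[0,0,0],[0,0,0],[0,0,-6.4],[0,0,-6.4],[0,0,0],[0,0,0]], grip=[-0.4,0.4,0.4,0.4,0.4,0.4,0.4,0.4,0.2,0.2,0.2,0.2,0.2,0.2,0.2,0.2,0.2,0.2,0.2])

```text
clock: 16.65
tool_pos: [0.424, 0.1822, 0.2502]
eef_rot: [-0.098, 0.995, -0.0, 0.0]
contact_force: [-0.2, 0.8, -1.0]
opening: 0.602
finger_force: 0.0
```

```bash
python3 - <<'E'
from h import *
k=r.get_calibration("wrist");im=r.snapshot("wrist");cv2.imwrite("pics/w3.png",im)
m=r.silhouettes("wrist","sheet")
for d in m[:1]:
    cs=max(cv2.findContours(d["pixels"].astype(np.uint8),0,2)[0],key=cv2.contourArea)
    print(d["confidence"],cv2.minAreaRect((onz("wrist",cs[:,0],.004,k)[:,:2]*1000).astype(np.float32)))
im=r.snapshot("side")
for ce,a in red(im):print("scap",ce.round(1),a,onz("side",ce,.09).round(3))
print(np.round(r.get_state()["q"],2))
go([.423,.182,.071],np.radians(101.5))
E
```

```text
0.58 ((423.2284851074219, 181.03176879882812), (120.40404510498047, 120.24826049804688), 11.09381103515625)
scap [342.5 100.4] 74 [[0.65  0.446 0.09 ]]
scap [395.4 240.5] 198 [[ 0.585 -0.033  0.09 ]]
scap [430.5 252.3] 214 [[ 0.629 -0.074  0.09 ]]
scap [380.1 265.3] 229 [[ 0.541 -0.074  0.09 ]]
scap [418.1 281.8] 248 [[ 0.584 -0.121  0.09 ]]
scap [565.8 305.7] 40 [[ 0.768 -0.221  0.09 ]]
[-0.26  0.59 -0.37  2.09  0.42  0.53  0.82]
t 16.8 tcp [0.4239 0.1823 0.2501] closeyaw 101.27 open 0.6 shift_tool mm [ 1.000e+00 -1.000e-01  1.791e+02] turn about tool z deg -0.23 zax [ 0. -0. -1.]
```

View pics/w3.png

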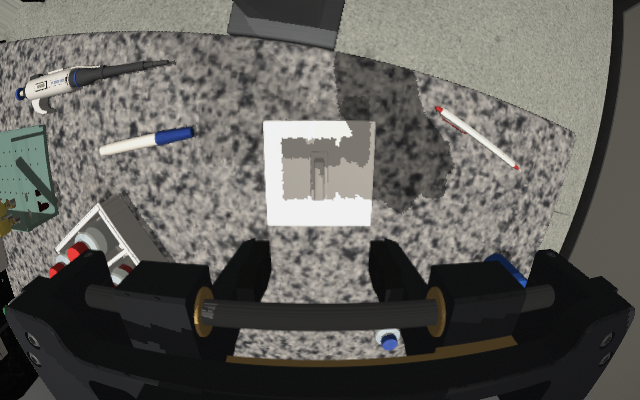

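The wrist view shows the sheet square with the tool, with the tab upright between the fingers at (319,175). All four caps are in the crate. Descend and grip the tab.

Request:
play_rows(translation=[[0.001,-0.001,0.04],[0,0,0.04],[0,0,0.04],[0,0,0.03],[0,0,0.019],[0,0,0.009],[0,0,0],[0,0,0],[0,0,0],[0,0,0],[0,0,0],[0,0,0],[0,0,0]], delta_rot=[[0,0,0],[0,0,0],[0,0,0],[0,0,0],[0,0,0],[0,0,0],[0,0,0],[0,0,0],[0,0,0],[0,0,0],[0,0,0],[0,0,0],[0,0,0]], grip=[0,-0.2,-0.2,-0.2,-0.2,-0.2,-0.2,-0.2,-1,-1,-1,-1,-1], squeeze=20)

```text
clock: 18.42
tool_pos: [0.4248, 0.1822, 0.0737]
eef_rot: [-0.099, 0.995, -0.0, -0.001]
contact_force: [0.1, 0.1, 5.1]
opening: 0.112
finger_force: 20.0
```

Request:
play_rows(translation=[[0,0,-0.01],[0,0,-0.03],[0,0,-0.04],[0,0,-0.045],[0,0,-0.045],[-0.0133,-0.0356,0],[-0.0133,-0.0356,0],[-0.0133,-0.0356,0],[-0.0133,-0.0356,0],[-0.0133,-0.0356,0],[-0.0133,-0.0356,0],[-0.0133,-0.0356,0],[-0.0133,-0.0356,0],[0,0,0],[0,0,0],[0,0,0],[0,0,0],[0,0,0],[0,0,0]], delta_rot=[[0,0,0],[0,0,0],[0,0,0],[0,0,0],[0,0,0],[0,0,0],[0,0,0],[0,0,0],[0,0,0],[0,0,0],[0,0,0],[0,0,0],[0,0,0],[0,0,-8],[0,0,-8],[0,0,-8],[0,0,-8],[0,0,0],[0,0,0]], grip=[-1,-1,-1,-1,-1,-1,-1,-1,-1,-1,-1,-1,-1,-1,-1,-1,-1,-1,-1])

```text
clock: 20.8
tool_pos: [0.5854, -0.0759, 0.2429]
eef_rot: [-0.369, 0.93, 0.0, -0.002]
contact_force: [-1.2, 0.2, -1.0]
opening: 0.114
finger_force: 20.0
```

```bash
python3 - <<'E'
from h import *
s=r.get_state();z=s["tool_pos"][2]
k=r.get_calibration("wrist");im=r.snapshot("wrist");r.snapshot("side");cv2.imwrite("pics/w4.png",im)
zs=z-.0737+.004
for c in("wrist","side"):
    for d in r.silhouettes(c,"sheet")[:1]:
        cs=max(cv2.findContours(d["pixels"].astype(np.uint8),0,2)[0],key=cv2.contourArea)
        print(c,d["confidence"],cv2.minAreaRect((onz(c,cs[:,0],zs,k if c=="wrist" else None)[:,:2]*1000).astype(np.float32)),cv2.approxPolyDP(cs,5,True)[:,0].tolist())
go([.585,-.0755,.1727],np.radians(133.7))
E
```

```text
wrist 0.55 ((576.1976928710938, -84.59542846679688), (97.4430160522461, 119.68170166015625), 43.42104721069336) [[207, 145], [220, 264], [268, 265], [284, 241], [307, 240], [309, 302], [330, 303], [334, 239], [355, 241], [369, 265], [421, 262], [433, 143], [305, 139]]
side 0.67 ((580.3011474609375, -79.62825012207031), (120.80524444580078, 120.34989166259766), 43.70530319213867) [[387, 194], [358, 237], [437, 269], [462, 215], [439, 207], [417, 229], [418, 199], [401, 223], [398, 198]]
t 21.0 tcp [ 0.5857 -0.0757  0.2433] closeyaw 133.33 open 0.11 shift_tool mm [ 0.1  0.5 70.6] turn about tool z deg -0.37 zax [-0.003 -0.001 -1.   ]
```

View pics/w4.png

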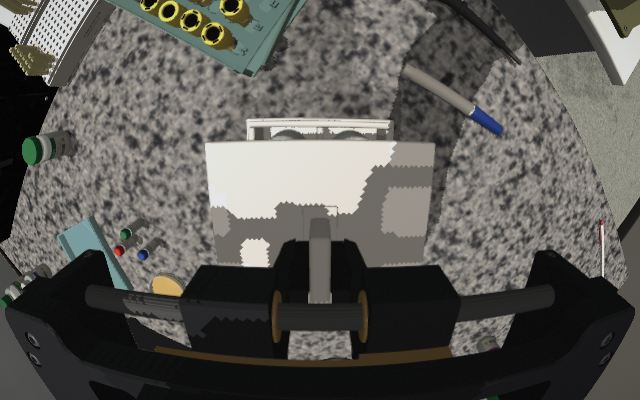

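The wrist view shows the sheet level, with its front edge (205–435, 143) parallel to the crate rim at (250–390, 122). Now I'll lower it with a 2 mm correction along tool x.

Request:
play_rows(translation=[[-0.002,0,0.02],[0,0,0.02],[0,0,0.015],[0,0,0.009],[0,0,0.003],[0,0,0],[0,0,0]], delta_rot=[[0,0,-0.4],[0,0,0],[0,0,0],[0,0,0],[0,0,0],[0,0,0],[0,0,0]], grip=[-1,-1,-1,-1,-1,-1,-1])

```text
clock: 21.88
tool_pos: [0.5873, -0.0744, 0.1769]
eef_rot: [-0.373, 0.928, -0.0, -0.001]
contact_force: [-0.1, 0.1, -1.8]
opening: 0.111
finger_force: 20.0
```

```bash
python3 - <<'E'
from h import *
im=r.snapshot("side");cv2.imwrite("pics/s5.png",cv2.resize(im[150:350,300:500],None,fx=3,fy=3))
for d in r.silhouettes("side","sheet")[:1]:
    cs=max(cv2.findContours(d["pixels"].astype(np.uint8),0,2)[0],key=cv2.contourArea)
    print(cv2.minAreaRect((onz("side",cs[:,0],r.get_state()["tool_pos"][2]-.0697)[:,:2]*1000).astype(np.float32)))
go([.5865,-.074,.1727],np.radians(133.7));print(r.get_state()["contact_force"])
E
```

```text
((580.6725463867188, -79.38400268554688), (116.10787963867188, 120.06053924560547), 43.38597869873047)
t 21.98 tcp [ 0.5872 -0.0745  0.1768] closeyaw 133.77 open 0.108 shift_tool mm [0.2 0.8 4.1] turn about tool z deg 0.07 zax [-0.002 -0.001 -1.   ]
[-0.11098399  0.05036484 -0.3965581 ]
```

View pics/s5.png

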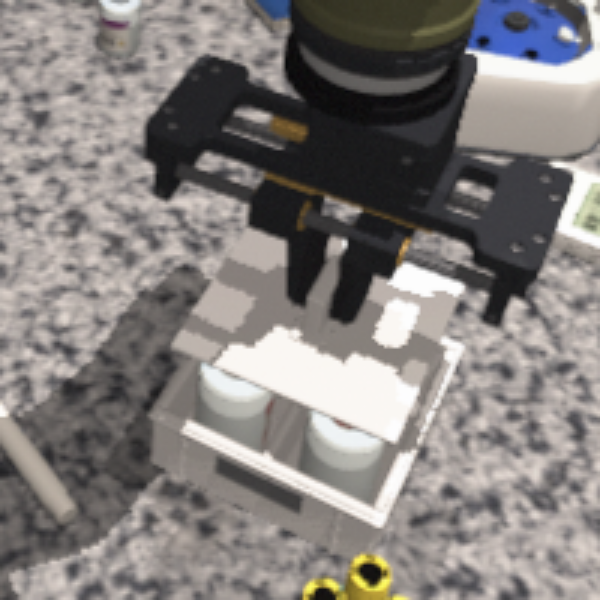

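The side crop shows the sheet level just above the caps. Its corners are at crop (172,347), (397,440) and (465,290), over rim corners (152,412), (380,522) and (462,342). I'll compare the two centres.

```bash
python3 - <<'E'
from h import *
for n,p,z in(("sheet",[[172,347],[397,440],[465,290]],.107),("rim",[[152,412],[380,522],[462,342]],.05)):
    w=onz("side",np.array(p)/3+[300,150],z)[:,:2];print(n,w.round(4).tolist(),((w[0]+w[2])/2).round(4),np.linalg.norm(w[0]-w[1]).round(3),np.linalg.norm(w[2]-w[1]).round(3))
E
```

```text
sheet [[0.5008, -0.0766], [0.584, -0.1603], [0.6623, -0.0868]] [ 0.5816 -0.0817] 0.118 0.107
rim [[0.4927, -0.0735], [0.5802, -0.1694], [0.6769, -0.0805]] [ 0.5848 -0.077 ] 0.13 0.131
```

The right corner was hidden, since that edge came out short (107 mm). From the other edge the sheet centre is (0.585,-0.076), within 1 mm of the crate's. Lower to touch.

Request:
play_rows(translation=[[0,0,0.002],[0,0,0.001],[0,0,0.001],[0,0,0],[0,0,0]], delta_rot=[[0,0,0],[0,0,0],[0,0,0],[0,0,0],[0,0,0]], grip=[-1,-1,-1,-1,-1])

```text
clock: 22.6
tool_pos: [0.5869, -0.0744, 0.1728]
eef_rot: [-0.373, 0.928, -0.0, -0.002]
contact_force: [-1.7, -1.3, 5.7]
opening: 0.107
finger_force: 20.0
```

Request:
play_rows(translation=[[0,0,0],[0,0,0],[0,0,0],[0,0,-0.01],[0,0,-0.03],[0,0,-0.04],[0,0,-0.04],[0.04,0,0],[0.04,0,0],[0.04,0,0],[0,0,0],[0,0,0]], delta_rot=[[0,0,0],[0,0,0],[0,0,0],[0,0,0],[0,0,0],[0,0,0],[0,0,0],[0,0,0],[0,0,0],[0,0,0],[0,0,0],[0,0,0]], grip=[-0.3,-0.3,-0.3,-0.3,-0.3,-0.3,-0.3,-0.3,-0.3,-0.3,-0.3,-0.3])

```text
clock: 24.1
tool_pos: [0.5014, -0.1567, 0.2934]
eef_rot: [-0.373, 0.928, -0.0, -0.001]
contact_force: [0.8, 0.2, -0.0]
opening: 0.35
finger_force: 0.0
```

```bash
python3 - <<'E'
from h import *
k=r.get_calibration("wrist");im=r.snapshot("side");r.snapshot("wrist");cv2.imwrite("pics/s6.png",cv2.resize(im[150:350,300:500],None,fx=3,fy=3))
for c in("side","wrist"):
  for d in r.silhouettes(c,"sheet")[:1]:
    cs=max(cv2.findContours(d["pixels"].astype(np.uint8),0,2)[0],key=cv2.contourArea)
    print(c,d["confidence"],cv2.minAreaRect((onz(c,cs[:,0],.103,k if c=="wrist" else None)[:,:2]*1000).astype(np.float32)))
E
```

```text
side 0.56 ((577.1399536132812, -82.73278045654297), (108.77710723876953, 120.94925689697266), 42.48414611816406)
wrist 0.55 ((568.0216064453125, -92.20208740234375), (75.1617431640625, 76.074462890625), 43.589900970458984)
```

View pics/s6.png

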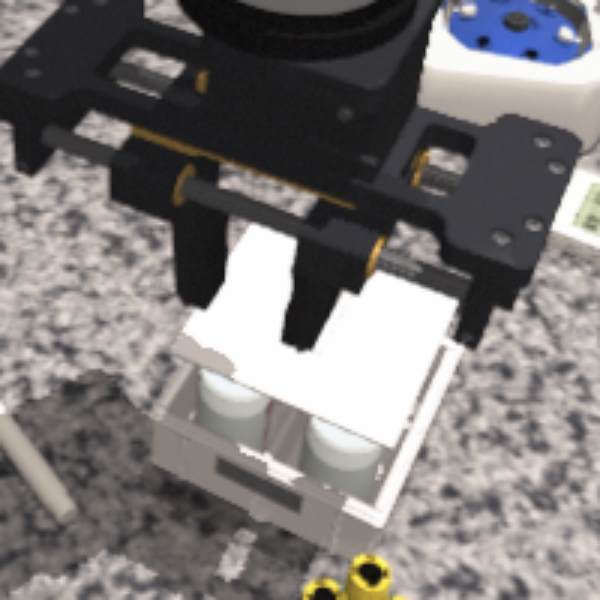

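The sheet lies level and square on the caps, with corners at crop (175,350) and (393,446). One last number check, then I'll hand in.

```bash
python3 - <<'E'
from h import *
w=onz("side",np.array([[175,350],[393,446]])/3+[300,150],.103)[:,:2];e=w[1]-w[0];L=np.linalg.norm(e);c=w.mean(0)+.06*np.array([-e[1],e[0]])/L
print(L,c,np.degrees(np.arctan2(e[1],e[0])))
if abs(L-.12)<.006 and np.linalg.norm(c-[.585,-.0762])<.008:print(r.finish_job())
E
```

```text
0.11622366737977119 [ 0.58635438 -0.07713547] -46.74748098383744
the job is handed in; nothing more can be done
None
```

I handed the job in at about 24 s: both tall bottles stand in the two empty cells, and the sheet lies flat, square and tab up on all four caps, about 2 mm off centre by my last measurement. No verdict came back.

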